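Cull the short cap, then snap a good one onto the port stub and keep pressing

TASK

Three white snap caps stand on the cabinet: two are alike and one is a reject, only about half as tall. Put the short reject in the grey scrap tray and let go of it, then press either good cap straight down onto the upright stub of the metal port block until it clicks past the spring balls and sits down on the rubber washer. Do not stop at the click: finish with the cap still held in the fingers and still pressed down firmly on the washer, leaving the other good cap and the bystanders (bolt, nut, tape measure, cone) where they are.

Things in the scene. Friction and masses are not known exactly. Their poses are not given: they have to be found in the camera images.
- cap_1: Good snap cap, white plastic, a round ribbed cup standing open end down: 38 mm outside diameter, 30 mm tall, about 30 g, 4 mm top and wall; a rounded snap lip inside the open rim, 22 mm clear. Origin: centre of the open rim (underside); z up through the closed top.  One of the two good caps (either may be used).
- cap_2: Good snap cap, white plastic, a round ribbed cup standing open end down: 38 mm outside diameter, 30 mm tall, about 30 g, 4 mm top and wall; a rounded snap lip inside the open rim, 22 mm clear. Origin: centre of the open rim (underside); z up through the closed top.  One of the two good caps (either may be used).
- short_cap: Reject snap cap, white plastic, a round ribbed cup standing open end down: 38 mm outside diameter, 16 mm tall, about 30 g, 4 mm top and wall; a rounded snap lip inside the open rim, 22 mm clear. Origin: centre of the open rim (underside); z up through the closed top. The caps stand in a row along y in any order, 70 mm or more apart in y; closing the fingers along x clears the others.
- scrap_tray: Fixed open tray of grey-painted sheet, 140 (its x) x 160 (its y) mm, 30 mm high, 4 mm walls and floor. Origin: centre of its underside, on the surface.
- port_block: Fixed aluminium hydraulic block, 110 (its x) x 80 (its y) mm, 40 mm high, origin at the centre of its underside, z up; a bolt head 6 mm high at each corner of the top. In the middle of its top stands a steel stub with a black rubber washer (35 mm diameter, 4 mm thick, gives 1 mm per 5 N up to 3 mm, then is hard) round its foot.
- seat (a point): On the stub's axis at the top of the unloaded washer, 44 mm above the surface. A seated cap has its rim centre here or up to 3 mm lower (washer squeezed). Coming down, the rim is guided by the stub from 18 mm above here, meets the balls about 11 mm above, needs about 10 to 15 N, and snaps (force drops, even pulls down) about 6 mm above; then the washer takes the push.
- stub_top (a point): Top end of the upright steel stub, on its axis, 18 mm above point seat. The stub is 20 mm in diameter, its top 3 mm tapered to 14 mm; four spring balls stick out 4 mm round it, centres 9 mm below this point.
- bolt: Bystander: dark hexagon bolt, lying, 52 mm long, 18 mm over the head. Origin under its middle.
- nut: Bystander: hexagon nut, 22 mm wide, 10 mm high. Origin under its centre.
- tape_measure: Bystander: yellow tape measure standing upright, 40x78x62 mm. Origin under its middle.
- steel_cone: Bystander: bright turned cone on its base, 40 mm diameter, 31 mm high. Origin under its centre.
Not all that is in view belongs to the job. Leave any green or turquoise look-alike of the cap_2 alone.

How it is judged:
On the way, in this order (a step that is already met when the one before it is completed fails the run):
1. the short cap lies in the scrap tray, let go (x of short_cap in the frame of scrap_tray between -0.066 and 0.066 m and y of short_cap in the frame of scrap_tray between -0.076 and 0.076 m and height (world z) of short_cap below 0.03 m and linear speed of short_cap below 0.03 m/s and not (contact force between the fingers and short_cap above 0.2 N)), for 0.2 s.
2. a good cap has snapped past the balls and sits on the washer, still pressed down by the fingers (((z of cap_1 in the frame of seat between -0.006 and 0.0005 m and horizontal distance between cap_1 and seat below 0.003 m and angle between the z axis of cap_1 and the z axis of port_block, either way round below 0.1 rad and contact force between cap_1 and port_block above 4 N and contact force between the fingers and cap_1 above 2 N and distance of cap_2 from where it was at the start of the episode below 0.03 m) or (z of cap_2 in the frame of seat between -0.006 and 0.0005 m and horizontal distance between cap_2 and seat below 0.003 m and angle between the z axis of cap_2 and the z axis of port_block, either way round below 0.1 rad and contact force between cap_2 and port_block above 4 N and contact force between the fingers and cap_2 above 2 N and distance of cap_1 from where it was at the start of the episode below 0.03 m))), for 0.3 s.
At the end, for the whole second after the job is handed in: Ends holding: fingers touch one good cap, rim no more than 0.5 mm above the unloaded washer top, within 3 mm of the axis, 0.1 rad upright, pressing the block with over 4 N; the short cap lies still in the scrap tray, let go; the other good cap is within 30 mm of its start (all of step 1 and ((z of cap_1 in the frame of seat between -0.006 and 0.0005 m and horizontal distance between cap_1 and seat below 0.003 m and angle between the z axis of cap_1 and the z axis of port_block, either way round below 0.1 rad and contact force between cap_1 and port_block above 4 N and contact force between the fingers and cap_1 above 2 N and distance of cap_2 from where it was at the start of the episode below 0.03 m) or (z of cap_2 in the frame of seat between -0.006 and 0.0005 m and horizontal distance between cap_2 and seat below 0.003 m and angle between the z axis of cap_2 and the z axis of port_block, either way round below 0.1 rad and contact force between cap_2 and port_block above 4 N and contact force between the fingers and cap_2 above 2 N and distance of cap_1 from where it was at the start of the episode below 0.03 m))); the arm keeps its last pose, push and grip.
It fails at once if the bolt is moved more than 30 mm (distance of bolt from where it was at the start of the episode above 0.03 m).
It fails at once if the nut is moved more than 30 mm (distance of nut from where it was at the start of the episode above 0.03 m).
It fails at once if the tape measure is moved more than 30 mm (distance of tape_measure from where it was at the start of the episode above 0.03 m).
It fails at once if the steel cone is moved more than 30 mm (distance of steel_cone from where it was at the start of the episode above 0.03 m).
It also fails if it takes over 54 s, if anything falls off the work surface, if the arm or the gripper's body presses on something with over 40 N, if the wrist force passes 120 N, or if a joint passes its speed limit or range.

ROBOT

A 6-joint arm with a two-finger parallel gripper is mounted at the origin on a cart in front of the work surface, level with it; the furniture and walls round the work are solid. World frame = base frame: x ahead of the robot, y to its left, z up, the work surface at z = 0. Lengths are in m, angles in rad, forces in N, time in s.
With the tool pointing down it reaches from about 0.375 to 0.9 m from the base axis. Payload 3.1 kg.
Tool frame: the origin (TCP) lies at the centre of the arm's flange, where the gripper is bolted on; the fingertips stand robot.tip_extent ahead of it and the grasp point (between the pads) lies 164 mm ahead of it (robot.tip_extent is the distance from the TCP to the fingertips, in m); z points along the fingers, y is the line along which they close (so a half turn about z gives the same grasp; the last joint's range is limited). The gripper opens to 87 mm and grips with 3 to 60 N. Pads are 19 mm wide; open, the fingers measure 117 mm over their backs; the gripper's body (75 mm by 190 mm) begins 51 mm behind the grasp point.
Start: joints at [-1.341, 0.527, 1.433, -0, 1.181, -0.178], TCP at [0.248, -0.573, 0.405] pointing down, gripper open.
Joint ranges: [-3.08, 3.08], [-0.75, 2.2], [0.22, 2.44], [-1.43, 4.57], [0, 2.65], [-2.85, 2.85]. Speed limits (rad/s): [2.79, 2.79, 3.14, 3.14, 3.14, 3.14].

INTERFACE

Orientations are given as a unit quaternion [x, y, z, w].
In Python, from rig import get_obs, camera, hand_in, cut_out, robot gives the robot as it stands.
- The arm moves only by the tool step_arm, never from a script. Its argument "rows" is a list of rows, each a list of 6 numbers: the shift along the world's x, y, z in m, then the turn, a rotation vector about the world's x, y, z in degrees. A call has 1 to 12 rows; each row shifts and turns the commanded pose from where the row before left it; what a row does not reach is not made up. A row lasts 1/8 s, in which the tool goes at most 62.5 mm and 10.7 degrees, less where a joint would pass 70% of its speed; a pose out of reach is approached as far as the arm can. A call is refused whole if a number of a shift passes 0.0625 or a number of a turn 10.7, either way. A call with a gripper value outside its range is refused whole. "jaw" is the finger opening in m, from 0 to 0.087, set as the call begins (left out, the last holds). The fingers move at their own pace and stop on an object; "squeeze" is the grip in N (left out, the last holds). Time passes only in rows, so rows that do not move let the fingers close. It gives the time, the measured TCP pose, the force, the opening and the grip force at its end, in the units of the state.
- get_obs(): the state, without advancing time (a new reading comes with each control period).
- camera(name): name is "side" or "top" or "wrist"; returns a dict with "pixels" (400x640x3 uint8, blue, green, red), "depth" (400x640 float32, m along the optical axis (not along the pixel's ray), 0 where there is no reading), "fov_y" (degrees; the focal length in pixels is half the picture's height over the tangent of half this angle, whatever the lens; pixels are square), "cx", "cy" (the principal point, pixels), "extrinsics" (4x4, takes a point from camera to world coordinates); the wrist camera has in their place "mount" (4x4, takes a point from camera to tool coordinates, whose origin is the TCP and whose axes are the flange's). Camera axes: x right, y up, looking along -z (the intrinsics and any distortion apply to the point x, -y, -z); pixel columns grow to the right and rows downward; lengths in m; the calibration is good to about 2 mm. A picture is of the moment at which its call begins: read the wrist's pose just before it.
- hand_in(): hands the job in; it is judged then, once.
Trained networks look in the newest picture that a camera, given by its name, has taken for a name from the list of things; names that differ only in an ending like _2 or _b are one class to them, and where a whole thing is asked for, a point or a joint stands for the part that bears it (a point fixed in the world has none). Each returns a list of dicts, best first, with "confidence" (0 to 1); they miss things now and then, are a little off and sometimes report something else, mostly with a low value. They report only what shows in the picture. A call takes as long as a camera call. They do not tell look-alikes from the thing itself.
- cut_out(label, camera): "region" (400x640 bool, what is visible of it) and "extent" ([centre column, centre row, width, height] in pixels, round what is visible of it).
The state is a dict: "time": time; "q": joint angles; "joint_velocities": joint speeds; "joint_torque": joint torques, N m; "position": TCP position; "tool_rot": TCP orientation; "ft_force": force on the tool from outside, world axes, zero at the start; "moment": the same for the moment, N m; "grip_width": finger opening in m; "grip_force": force on a finger pad.
Only numpy, scipy, OpenCV 4.12 (cv2) and the standard library are available. Lean on these libraries where they do the work, as an engineer would, in place of code of your own. Each camera call takes 0.05 s, during which the arm holds its last target. There are 200 camera calls.

## Working session

There is one attempt and no reset: what is moved stays moved. The work goes in short steps, Python scripts to look and compute and a tool call to move; the robot and the scene stay as the last step left them, time stands still between calls to the robot, and variables do not carry over. Pictures are saved under pics/ and viewed, at most 10 in all, crops included, and the job is handed in when it is done.

Besides the shell and the picture viewer there is one more tool, called after "Emit:" as name([rows], argument=value, ...), one row to a line, values as JSON. step_arm: Moves the arm, as the interface text tells. Its arguments: {"type":"object","properties":{"rows":{"type":"array"},"jaw":{"type":"number"},"squeeze":{"type":"number"}},"required":["rows"]}

```bash
mkdir -p pics; ls
cat > h.py <<'E'
import numpy as np, cv2
from scipy.spatial.transform import Rotation as R
from rig import get_obs, camera, hand_in, cut_out, robot
def cam(n):
    o=get_obs(); c=camera(n)
    if 'extrinsics' in c: c['T']=np.array(c['extrinsics'])
    else:
        T=np.eye(4);T[:3,:3]=R.from_quat(o['tool_rot']).as_matrix();T[:3,3]=o['position'];c['T']=T@np.array(c['mount'])
    c['f']=200/np.tan(np.radians(c['fov_y'])/2)
    return c
def world(c):
    d=c['depth']; v,u=np.mgrid[0:400,0:640]
    p=np.stack([(u-c['cx'])/c['f']*d,-(v-c['cy'])/c['f']*d,-d],-1)
    return p@c['T'][:3,:3].T+c['T'][:3,3]
E
python3 - <<'E'
from h import *
a=cam('top');b=cam('side')
cv2.imwrite('pics/top.png',a['pixels']);cv2.imwrite('pics/side.png',b['pixels'])
print([k for k in a], get_obs(), robot.tip_extent)
for n,c in(('top',a),('side',b)):
    w=world(c)
    for l in ['cap_1','short_cap','scrap_tray','port_block','stub_top','bolt','nut','tape_measure','steel_cone']:
        for r in cut_out(l,n):
            p=w[r['region']&(c['depth']>0)]
            print(n,l,round(r['confidence'],2),np.round(r['extent']), np.round(np.r_[np.percentile(p,3,axis=0),np.percentile(p,97,axis=0)],3) if len(p) else None)
E
```

```text
pics
['pixels', 'depth', 'fov_y', 'cx', 'cy', 'extrinsics', 'T', 'f'] {'time': 0.1, 'q': array([-1.34049247e+00,  5.28353464e-01,  1.43378371e+00, -1.52187873e-05,
        1.18141748e+00, -1.78494803e-01]), 'joint_velocities': array([-0.00036097, -0.00339131, -0.00137002,  0.00069995, -0.00054689,
        0.00104855]), 'joint_torque': array([-1.53093156e-04, -4.40985274e+01, -1.77150500e+01,  6.34284527e-02,
        5.33715764e-02, -4.97886754e-05]), 'position': array([ 0.2483968 , -0.573173  ,  0.40387824]), 'tool_rot': array([ 9.79182025e-01,  2.02981771e-01, -3.24442095e-05, -9.80492985e-04]), 'ft_force': array([-0.90056002,  0.86205945, -0.39009027]), 'moment': array([-0.04110972,  0.00530146, -0.04972981]), 'grip_force': 0.0, 'grip_width': 0.08693643772728947} 0.1822
top cap_1 0.76 [255. 198.  14.  17.] [0.519 0.261 0.006 0.552 0.295 0.033]
top cap_1 0.71 [228. 242.  14.  19.] [0.417 0.316 0.019 0.448 0.347 0.033]
top cap_1 0.61 [224. 273.  19.  12.] [0.341 0.325 0.009 0.375 0.359 0.032]
top cap_1 0.6 [256. 259.  17.  19.] [0.367 0.249 0.016 0.401 0.283 0.033]
top cap_1 0.55 [28
[... 1601 characters left out ...]
 14.] [0.433 0.106 0.005 0.468 0.141 0.021]
side scrap_tray 0.97 [283. 212.  70.  55.] [0.551 0.048 0.002 0.693 0.211 0.032]
side port_block 0.67 [352. 163.  42.  35.] [ 0.46  -0.189  0.008  0.57  -0.106  0.058]
side stub_top 0.73 [351. 161.  44.  34.] [ 0.459 -0.19   0.006  0.57  -0.106  0.057]
side stub_top 0.73 [324. 284.  14.  18.] [0.419 0.325 0.006 0.452 0.355 0.034]
side bolt 0.56 [299. 187.  16.   8.] [ 0.623 -0.024  0.005  0.648  0.021  0.017]
side nut 0.62 [357. 209.   6.   5.] [0.439 0.027 0.005 0.453 0.044 0.013]
side tape_measure 0.73 [274. 164.  16.  25.] [ 0.711 -0.08   0.003  0.747 -0.018  0.065]
side steel_cone 0.64 [276. 279.  18.  20.] [0.537 0.347 0.001 0.574 0.38  0.033]
```

Run:
```python
import cv2
a=cv2.imread('pics/top.png')[100:300,170:490]
cv2.imwrite('pics/topc.png',cv2.resize(a,(800,500),interpolation=cv2.INTER_CUBIC))
b=cv2.imread('pics/side.png')[130:330,200:440]
cv2.imwrite('pics/sidec.png',cv2.resize(b,(720,600),interpolation=cv2.INTER_CUBIC))
```

```text
(no output)
```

View pics/topc.png

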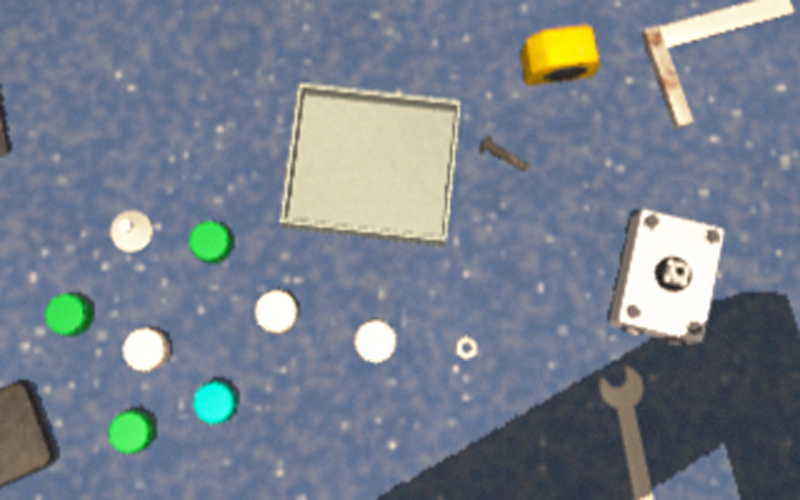

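View pics/sidec.png

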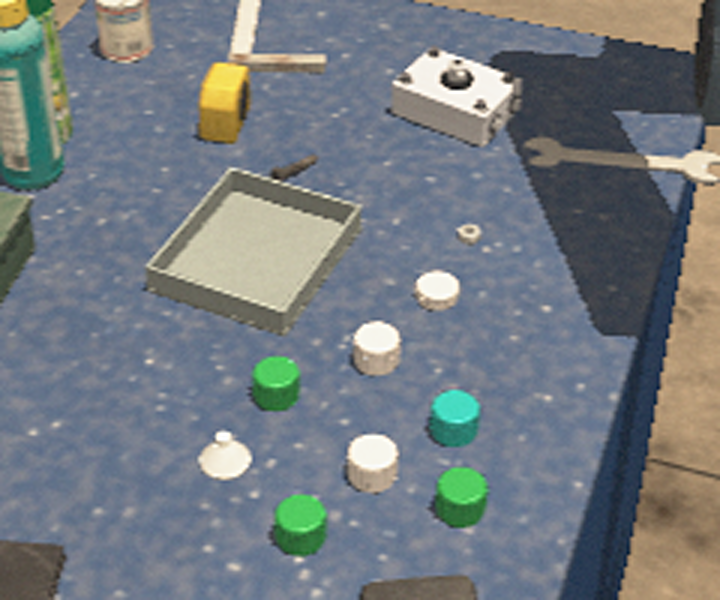

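Candidates in full-frame top pixels:
- White caps: (320,236), (281,225) and (228,240).
- Green look-alikes: (254,197), (197,225) and (222,272).
- Turquoise look-alike: (256,260).
- White cone: (222,192).

The reject is (320,236), because its top is at z≈0.016. The good caps are (281,225) and (228,240), and I'll use (281,225). Next I'll move over the row and check with the wrist camera.

Emit:
step_arm([
  [0.02, 0.06, 0, 0, 0, 7],
  [0.02, 0.06, 0, 0, 0, 10.6],
  [0.02, 0.06, 0, 0, 0, 10.6],
  [0.02, 0.06, 0, 0, 0, 10.6],
  [0.02, 0.06, -0.01, 0, 0, 10.6],
  [0.02, 0.06, -0.01, 0, 0, 10.6],
  [0.02, 0.06, -0.01, 0, 0, 6.6],
  [0.02, 0.06, -0.01, 0, 0, 0],
  [0.02, 0.06, -0.01, 0, 0, 0],
  [0.01, 0.06, -0.01, 0, 0, 0],
  [0, 0.06, -0.01, 0, 0, 0],
  [0, 0.03, 0, 0, 0, 0],
])

```text
time: 2.5
position: [0.4345, 0.1092, 0.3354]
tool_rot: [0.706, 0.708, -0.0, -0.001]
ft_force: [0.8, 0.0, 0.3]
grip_width: 0.0874
grip_force: 0.0
```

```bash
cat > m.py <<'E'
from h import *
def tops(n,label,zlo,zhi,c=None):
    c=c or cam(n); w=world(c); out=[]
    for r in cut_out(label,n):
        m=cv2.dilate(r['region'].astype(np.uint8),np.ones((5,5)))>0
        m&=(c['depth']>0)&(w[...,2]>zlo)&(w[...,2]<zhi)
        p=w[m]
        if len(p)<10: continue
        (x,y),rad=cv2.minEnclosingCircle(p[:,:2].astype(np.float32))
        out.append((round(r['confidence'],2),np.round(r['extent']),np.round([x,y,rad*1000,np.median(p[:,2])],4),np.round(p.mean(0),4),c['pixels'][r['region']].mean(0).astype(int)))
    return c,out
E
python3 - <<'E'
from m import *
o=get_obs();print(o['time'],o['position'],R.from_quat(o['tool_rot']).as_euler('xyz',degrees=True),o['q'])
c,r=tops('wrist','cap_1',.022,.04);print(*r,sep='\n')
_,r=tops('wrist','short_cap',.01,.024,c);print(*r,sep='\n')
cv2.imwrite('pics/w1.png',c['pixels'])
for n in('top','side'):
    c,r=tops(n,'cap_1',.025,.04);print(n,*r,sep='\n')
    _,r=tops(n,'short_cap',.01,.024,c);print(*r,sep='\n')
E
```

```text
2.5 [0.43453166 0.1092018  0.33539962] [-1.79914690e+02 -1.69403552e-02  9.01982903e+01] [-4.22112683e-03  4.08395242e-01  1.93533875e+00  3.96452698e-04
  7.99349868e-01 -7.95877430e-03]
(0.93, array([370.,  61.,  45.,  46.]), array([ 0.473 ,  0.2134, 19.9343,  0.0289]), array([0.4724, 0.2132, 0.0288]), array([237, 240, 241]))
(0.86, array([264.,  11.,  50.,  23.]), array([ 0.3868,  0.2587, 17.1235,  0.0285]), array([0.3878, 0.2534, 0.028 ]), array([109, 119,  53]))

top
(0.79, array([223., 271.,  17.,  14.]), array([ 0.3571,  0.3431, 19.5345,  0.0297]), array([0.3573, 0.3424, 0.0297]), array([ 86, 212,  66]))
(0.59, array([256., 196.,  15.,  16.]), array([ 0.5365,  0.2787, 19.1416,  0.0296]), array([0.5363, 0.2781, 0.0295]), array([ 77, 204,  52]))
(0.57, array([273., 225.,   2.,  14.]), array([ 0.4717,  0.2207, 14.348 ,  0.0299]), array([0.471 , 0.2252, 0.0297]), array([237, 245, 249]))
(0.54, array([255., 260.,  18.,  17.]), array([ 0.3851,  0.2668, 19.5671,  0.0296]), array([0.3853, 0.2663, 0.0295]), array([171, 187,  16]))
(0.51, array([228., 240.,  16.,  15.]), array([ 0.4327,
[... 402 characters left out ...]
  20.,  27.]), array([ 0.4686,  0.413 , 20.397 ,  0.0309]), array([0.4685, 0.4146, 0.0306]), array([ 88, 167,  74]))
(0.68, array([290., 258.,  15.,  17.]), array([ 0.5418,  0.2818, 20.0475,  0.0307]), array([0.5409, 0.284 , 0.0307]), array([ 83, 166,  69]))
(0.55, array([326., 247.,  19.,  19.]), array([ 0.4754,  0.2151, 21.0018,  0.0312]), array([0.4753, 0.2178, 0.0308]), array([185, 196, 205]))
(0.53, array([323., 284.,  19.,  20.]), array([ 0.4389,  0.3389, 20.6224,  0.0313]), array([0.4371, 0.3393, 0.031 ]), array([196, 209, 217]))
(0.47, array([345., 225.,  13.,  13.]), array([4.50200e-01, 1.21200e-01, 2.06247e+01, 1.69000e-02]), array([0.45  , 0.124 , 0.0166]), array([130, 148, 163]))
```

View pics/w1.png

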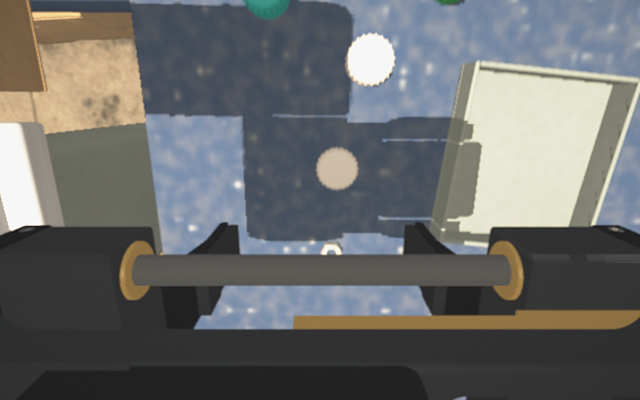

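The wrist view shows the reject cap at (337,169) and the white good cap at (370,61), with the nut behind the fingers. I'll measure the reject directly from depth.

```bash
cat >> m.py <<'E'
def disc(c,g,zlo,zhi,rr=.03):
    w=world(c); m=(c['depth']>0)&(w[...,2]>zlo)&(w[...,2]<zhi)&(np.hypot(w[...,0]-g[0],w[...,1]-g[1])<rr)
    p=w[m]; (x,y),rad=cv2.minEnclosingCircle(p[:,:2].astype(np.float32))
    return np.round([x,y,rad*1000,p[:,2].mean(),len(p)],4),np.round(p.mean(0),4)
E
python3 - <<'E'
from m import *
c=cam('wrist'); o=get_obs(); print(o['time'],o['position'])
print(disc(c,(.448,.12),.01,.03)); print(disc(c,(.473,.213),.022,.04))
t=cam('top'); w=world(t); r=cut_out('scrap_tray','top')[0]['region']; p=w[r&(t['depth']>0)]; p=p[p[:,2]>.02]
print(cv2.minAreaRect(p[:,:2].astype(np.float32)))
E
```

```text
3.0 [0.43535496 0.10553666 0.33606984]
(array([4.47500e-01, 1.19400e-01, 1.97919e+01, 1.46000e-02, 1.29400e+03]), array([0.4474, 0.1204, 0.0146]))
(array([4.72800e-01, 2.13400e-01, 1.99027e+01, 2.88000e-02, 1.85100e+03]), array([0.4724, 0.2132, 0.0288]))
((0.6103173494338989, 0.12695945799350739), (0.16068001091480255, 0.15555725991725922), 84.02572631835938)
```

Emit:
step_arm([
  [0.012, 0.0145, -0.03, 0, 0, 0],
  [0, 0, -0.04, 0, 0, 0],
  [0, 0, -0.04, 0, 0, 0],
  [0, 0, -0.025, 0, 0, 0],
  [0, 0, -0.015, 0, 0, 0],
  [0, 0, 0, 0, 0, 0],
  [0, 0, 0, 0, 0, 0],
])

```text
time: 3.98
position: [0.4475, 0.121, 0.1866]
tool_rot: [0.707, 0.707, 0.001, 0.0]
ft_force: [-0.5, 1.1, -0.6]
grip_width: 0.0869
grip_force: 0.0
```

Emit:
step_arm([
  [0, 0, 0, 0, 0, 0],
  [0, 0, 0, 0, 0, 0],
  [0, 0, 0, 0, 0, 0],
  [0, 0, 0, 0, 0, 0],
  [0, 0, 0, 0, 0, 0],
  [0, 0, 0, 0, 0, 0],
], jaw=0.0, squeeze=20)

```text
time: 4.72
position: [0.4472, 0.121, 0.1859]
tool_rot: [0.707, 0.707, 0.0, 0.0]
ft_force: [-0.2, 0.8, -0.2]
grip_width: 0.0369
grip_force: 20.0
```

Emit:
step_arm([
  [0, 0, 0.03, 0, 0, 0],
  [0, 0, 0.04, 0, 0, 0],
  [0.03, 0, 0.01, 0, 0, 0],
  [0.05, 0.003, 0, 0, 0, 0],
  [0.05, 0.004, 0, 0, 0, 0],
  [0.037, 0, 0, 0, 0, 0],
  [0, 0, -0.02, 0, 0, 0],
  [0, 0, -0.03, 0, 0, 0],
  [0, 0, -0.017, 0, 0, 0],
  [0, 0, -0.005, 0, 0, 0],
  [0, 0, 0, 0, 0, 0],
  [0, 0, 0, 0, 0, 0],
])

```text
time: 6.22
position: [0.6146, 0.1281, 0.195]
tool_rot: [0.707, 0.707, 0.001, 0.001]
ft_force: [0.8, 0.2, -0.1]
grip_width: 0.0375
grip_force: 20.0
```

Emit:
step_arm([
  [0, 0, 0, 0, 0, 0],
  [0, 0, 0, 0, 0, 0],
  [0, 0, 0, 0, 0, 0],
  [0, 0, 0.02, 0, 0, 0],
  [0, 0, 0.04, 0, 0, 0],
  [0, 0, 0.04, 0, 0, 0],
  [0, 0, 0.04, 0, 0, 0],
  [-0.04, 0.01, 0.02, 0, 0, 0],
  [-0.05, 0.01, 0, 0, 0, 0],
  [-0.05, 0.01, 0, 0, 0, 0],
  [0, 0, 0, 0, 0, 0],
  [0, 0, 0, 0, 0, 0],
], jaw=0.058)

```text
time: 7.72
position: [0.4748, 0.1581, 0.3553]
tool_rot: [0.707, 0.707, 0.001, 0.001]
ft_force: [0.5, 0.2, 1.7]
grip_width: 0.0581
grip_force: 0.0
```

Run:
```python
from m import *
c=cam('wrist'); o=get_obs(); print(o['time'],o['position'],o['grip_width'])
print(disc(c,(.473,.213),.024,.04))
t=cam('top'); s=cam('side')
for r in cut_out('short_cap','top')[:2]: print(r['confidence'],r['extent'])
print(disc(t,(.473,.213),.025,.04),disc(s,(.473,.213),.025,.04))
cv2.imwrite('pics/w2.png',np.hstack([cv2.resize(t['pixels'][100:300,170:490],(480,300)),cv2.resize(c['pixels'],(320,200),interpolation=cv2.INTER_AREA)[:, :] if 0 else cv2.copyMakeBorder(cv2.resize(c['pixels'],(320,200)),0,100,0,0,0)]))
```

```text
7.775 [0.47543785 0.15799346 0.3551188 ] 0.05772873974160437
(array([4.73100e-01, 2.13400e-01, 1.97771e+01, 2.88000e-02, 1.38600e+03]), array([0.473 , 0.2138, 0.0288]))
(array([ 0.,  0.,  0., nan,  0.]), array([nan, nan, nan])) (array([4.77100e-01, 2.15200e-01, 2.05569e+01, 3.04000e-02, 1.40000e+02]), array([0.4752, 0.2167, 0.0304]))m.py:15: RuntimeWarning: Mean of empty slice.
  return np.round([x,y,rad*1000,p[:,2].mean(),len(p)],4),np.round(p.mean(0),4)
  ret = ret.dtype.type(ret / rcount)
  ret = um.true_divide(
```

View pics/w2.png

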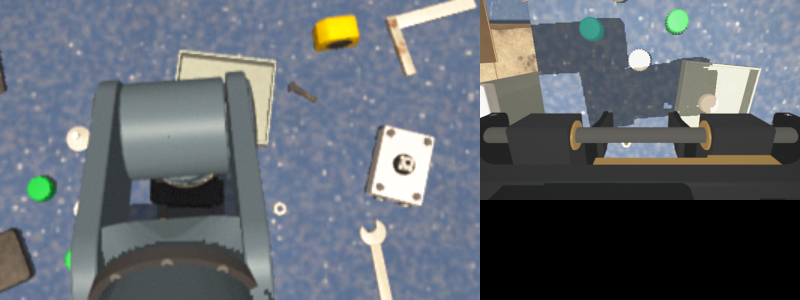

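The reject lies in the tray (at about (707,103) in the inset). Next is the good cap at (0.473, 0.2135).

Emit:
step_arm([
  [-0.002, 0.0255, -0.02, 0, 0, 0],
  [0, 0.03, -0.04, 0, 0, 0],
  [0, 0, -0.04, 0, 0, 0],
  [0, 0, -0.04, 0, 0, 0],
  [0, 0, -0.018, 0, 0, 0],
  [0, 0, -0.01, 0, 0, 0],
  [0, 0, 0, 0, 0, 0],
  [0, 0, 0, 0, 0, 0],
], jaw=0.087)

```text
time: 8.93
position: [0.4727, 0.2136, 0.1866]
tool_rot: [0.707, 0.707, 0.001, 0.0]
ft_force: [0.3, 0.4, 0.3]
grip_width: 0.0867
grip_force: 0.0
```

Emit:
step_arm([
  [0, 0, 0, 0, 0, 0],
  [0, 0, 0, 0, 0, 0],
  [0, 0, 0, 0, 0, 0],
  [0, 0, 0, 0, 0, 0],
  [0, 0, 0, 0, 0, 0],
  [0, 0, 0, 0, 0, 0],
], jaw=0.0, squeeze=50)

```text
time: 9.68
position: [0.4722, 0.2135, 0.1859]
tool_rot: [0.707, 0.707, 0.0, 0.0]
ft_force: [-1.0, -0.2, 0.5]
grip_width: 0.0374
grip_force: 50.0
```

Emit:
step_arm([
  [0, 0, 0.03, 0, 0, 0],
  [0, 0, 0.05, 0, 0, 0],
  [0, -0.03, 0.05, 0, 0, 0],
  [0.005, -0.05, 0.045, 0, 0, 0],
  [0.005, -0.055, 0, 0, 0, 0],
  [0.005, -0.055, 0, 0, 0, 0],
  [0.005, -0.055, 0, 0, 0, 0],
  [0.005, -0.055, 0, 0, 0, 0],
  [0.005, -0.055, 0, 0, 0, 0],
  [0.005, -0.045, 0, 0, 0, 0],
  [0.005, -0.024, 0, 0, 0, 0],
  [0, 0, 0, 0, 0, 0],
])

```text
time: 11.18
position: [0.512, -0.2078, 0.3574]
tool_rot: [0.708, 0.706, 0.0, -0.0]
ft_force: [-0.9, 0.9, -0.5]
grip_width: 0.0373
grip_force: 50.0
```

Emit:
step_arm([
  [0, 0, 0, 0, 0, 0],
  [0, 0, 0, 0, 0, 0],
])

```text
time: 11.42
position: [0.5115, -0.205, 0.3575]
tool_rot: [0.706, 0.708, -0.0, -0.001]
ft_force: [0.0, 0.2, -0.4]
grip_width: 0.0372
grip_force: 50.0
```

Run:
```python
from m import *
c=cam('wrist'); o=get_obs(); print(o['time'],o['position'],o['q'],o['grip_width'],o['ft_force'])
print('stub',disc(c,(.512,-.15),.052,.07))
w=world(c)
for r in cut_out('port_block','wrist'):
    p=w[r['region']&(c['depth']>0)];p=p[(p[:,2]>.034)&(p[:,2]<.043)];print(r['confidence'],r['extent'],cv2.minAreaRect(p[:,:2].astype(np.float32)),np.median(p[:,2]))
for n in('top','side'):
    t=cam(n);print(n,disc(t,(.512,-.15),.052,.07))
cv2.imwrite('pics/w3.png',c['pixels'])
```

```text
11.475 [ 0.51164282 -0.20518093  0.35763025] [-5.84180457e-01  4.90717539e-01  1.66696959e+00  2.39058531e-04
  9.84840347e-01 -5.86712419e-01] 0.0372768115142949 [-0.3229961  -0.06241296 -0.09381119]
stub (array([ 5.13100e-01, -1.56200e-01,  1.37768e+01,  5.91000e-02,
        5.88000e+02]), array([ 0.5131, -0.1557,  0.0591]))
0.86 [326.9, 127.0, 132.8, 115.9] ((0.5131844282150269, -0.15625187754631042), (0.08009044080972672, 0.11030706763267517), 76.68038940429688) 0.03920615947190714
top (array([ 5.11200e-01, -1.55900e-01,  1.32453e+01,  5.94000e-02,
        8.40000e+01]), array([ 0.5106, -0.1551,  0.0594]))
side (array([ 0.5139, -0.1512, 13.4864,  0.0597, 39.    ]), array([ 0.5157, -0.1504,  0.0597]))
```

View pics/w3.png

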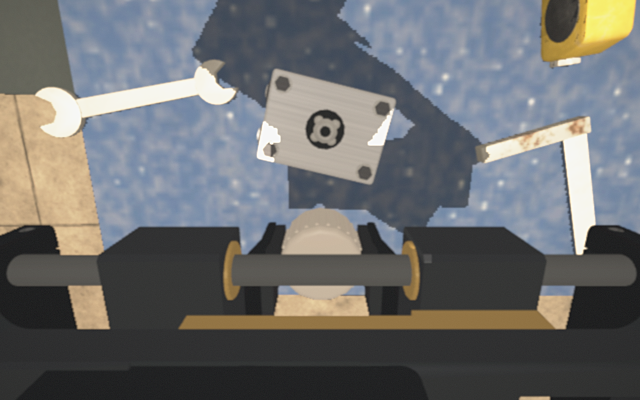

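The wrist view shows the block, with the stub at (325,129) and the held cap at (320,250) between the fingers. I'll align above the stub, with the rim about 8 mm over its top.

Emit:
step_arm([
  [0.0015, 0.02, 0, 0, 0, 0],
  [0, 0.029, 0, 0, 0, 0],
  [0, 0, -0.04, 0, 0, 0],
  [0, 0, -0.04, 0, 0, 0],
  [0, 0, -0.015, 0, 0, 0],
  [0, 0, -0.006, 0, 0, 0],
  [0, 0, 0, 0, 0, 0],
  [0, 0, 0, 0, 0, 0],
  [0, 0, 0, 0, 0, 0],
])

```text
time: 12.75
position: [0.5135, -0.158, 0.2576]
tool_rot: [0.707, 0.707, 0.0, 0.001]
ft_force: [0.5, 0.0, -0.7]
grip_width: 0.0373
grip_force: 50.0
```

Run:
```python
from m import *
c=cam('wrist'); o=get_obs(); p=o['position'];print(o['time'],p,o['ft_force'],R.from_quat(o['tool_rot']).as_euler('xyz',degrees=True))
w=world(c)
g=cv2.cvtColor(c['pixels'],6)
print(disc(c,p[:2],p[2]-.1865+.024,p[2]-.1865+.036,.023))
for n in('side','top'):
    t=cam(n); print(n,disc(t,p[:2],p[2]-.1865+.02,p[2]-.1865+.036,.026))
s=cam('side'); cv2.imwrite('pics/s3.png',cv2.resize(s['pixels'][115:195,300:407],(800,598),interpolation=cv2.INTER_CUBIC))
```

```text
12.8 [ 0.51343588 -0.15794938  0.25743281] [ 0.0196601   0.34550286 -1.04584877] [1.79920316e+02 4.20605808e-02 9.00127707e+01]
(array([ 5.1340e-01, -1.5660e-01,  2.2515e+01,  9.9900e-02,  2.7450e+03]), array([ 0.5129, -0.1525,  0.0999]))
side (array([ 5.12800e-01, -1.55400e-01,  2.57688e+01,  1.00400e-01,
        1.25000e+02]), array([ 0.5148, -0.1501,  0.1004]))
top (array([ 0.,  0.,  0., nan,  0.]), array([nan, nan, nan]))m.py:15: RuntimeWarning: Mean of empty slice.
  return np.round([x,y,rad*1000,p[:,2].mean(),len(p)],4),np.round(p.mean(0),4)
  ret = ret.dtype.type(ret / rcount)
  ret = um.true_divide(
```

View pics/s3.png

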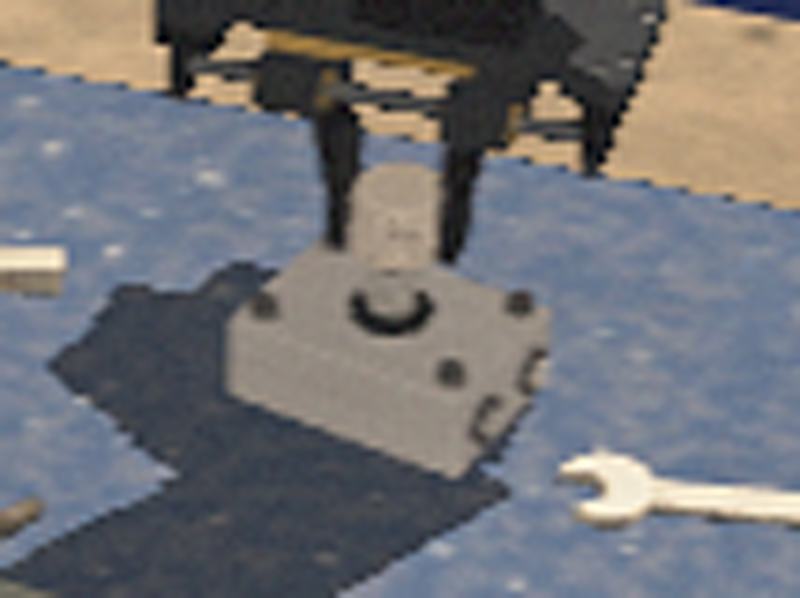

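The cap is centred over the stub. I'll nudge y slightly and come down slowly.

Emit:
step_arm([
  [0, 0.0015, -0.003, 0, 0, 0],
  [0, 0, -0.003, 0, 0, 0],
  [0, 0, -0.003, 0, 0, 0],
  [0, 0, -0.003, 0, 0, 0],
  [0, 0, 0, 0, 0, 0],
  [0, 0, 0, 0, 0, 0],
])

```text
time: 13.7
position: [0.5133, -0.1563, 0.2446]
tool_rot: [0.707, 0.707, 0.0, 0.0]
ft_force: [0.8, -0.2, 0.4]
grip_width: 0.0371
grip_force: 50.0
```

Emit:
step_arm([
  [0, 0, -0.002, 0, 0, 0],
  [0, 0, -0.002, 0, 0, 0],
  [0, 0, -0.002, 0, 0, 0],
  [0, 0, 0, 0, 0, 0],
], squeeze=60)

```text
time: 14.2
position: [0.5139, -0.1564, 0.2398]
tool_rot: [0.707, 0.707, 0.001, 0.001]
ft_force: [0.4, 0.7, 7.2]
grip_width: 0.0369
grip_force: 60.0
```

Emit:
step_arm([
  [0, 0, -0.002, 0, 0, 0],
  [0, 0, -0.002, 0, 0, 0],
  [0, 0, -0.002, 0, 0, 0],
  [0, 0, 0, 0, 0, 0],
  [0, 0, 0, 0, 0, 0],
])

```text
time: 14.82
position: [0.5134, -0.1563, 0.2315]
tool_rot: [0.707, 0.707, -0.0, -0.0]
ft_force: [3.3, 0.1, -12.7]
grip_width: 0.0372
grip_force: 60.0
```

It has snapped past the balls (the force now pulls down). Next I'll press onto the washer.

Emit:
step_arm([
  [0, 0, -0.002, 0, 0, 0],
  [0, 0, -0.002, 0, 0, 0],
  [0, 0, 0, 0, 0, 0],
  [0, 0, 0, 0, 0, 0],
])

```text
time: 15.32
position: [0.5132, -0.1563, 0.2292]
tool_rot: [0.707, 0.707, 0.0, 0.0]
ft_force: [0.4, 0.5, 3.1]
grip_width: 0.0371
grip_force: 60.0
```

Emit:
step_arm([
  [0, 0, -0.0015, 0, 0, 0],
  [0, 0, -0.0015, 0, 0, 0],
  [0, 0, 0, 0, 0, 0],
  [0, 0, 0, 0, 0, 0],
])

```text
time: 15.82
position: [0.5133, -0.1563, 0.227]
tool_rot: [0.707, 0.707, 0.0, 0.0]
ft_force: [-0.2, 1.8, 12.2]
grip_width: 0.0369
grip_force: 60.0
```

Emit:
step_arm([
  [0, 0, -0.001, 0, 0, 0],
  [0, 0, -0.001, 0, 0, 0],
  [0, 0, 0, 0, 0, 0],
  [0, 0, 0, 0, 0, 0],
  [0, 0, 0, 0, 0, 0],
  [0, 0, 0, 0, 0, 0],
])

```text
time: 16.58
position: [0.5132, -0.1563, 0.2268]
tool_rot: [0.707, 0.707, 0.0, 0.001]
ft_force: [-4.1, 2.4, 25.5]
grip_width: 0.0372
grip_force: 60.0
```

Run:
```python
from m import *
o=get_obs(); p=o['position'];print(o['time'],p,o['ft_force'],o['grip_force'],R.from_quat(o['tool_rot']).as_euler('xyz',degrees=True))
s=cam('side'); t=cam('top')
print('tray cap', disc(t,(.614,.128),.012,.028,.06), disc(s,(.614,.128),.012,.028,.04)[0],'other',disc(t,(.433,.334),.025,.04))
a=cv2.resize(s['pixels'][125:185,310:390],(400,300),interpolation=cv2.INTER_CUBIC);b=cv2.resize(t['pixels'][100:280,190:430],(400,300))
cv2.imwrite('pics/s4.png',np.hstack([a,b]))
```

```text
16.575 [ 0.51317256 -0.15625391  0.2268488 ] [-4.06528904  2.42804489 25.49228195] 60.006993636488914 [1.79925769e+02 6.14389628e-02 9.00473825e+01]
tray cap (array([6.12000e-01, 1.24400e-01, 1.99043e+01, 1.94000e-02, 1.93000e+02]), array([0.6112, 0.1254, 0.0194])) [6.17300e-01 1.30700e-01 2.13315e+01 2.00000e-02 1.27000e+02] other (array([4.325e-01, 3.340e-01, 1.967e+01, 2.990e-02, 2.140e+02]), array([0.4329, 0.3332, 0.0299]))
```

View pics/s4.png

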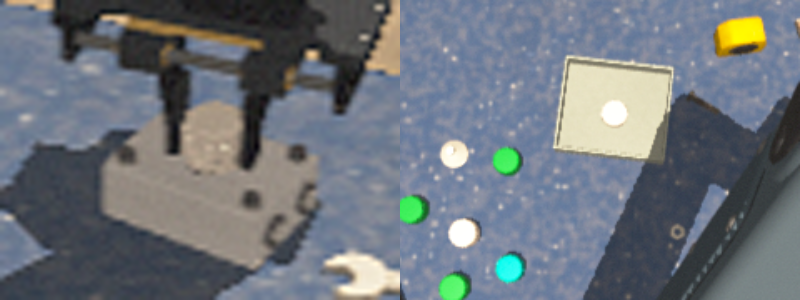

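The cap is seated on the block at (210,140), held and pressed with about 25 N. The reject is in the tray at (613,113), and the other good cap is at its start position. Handing in.

```bash
python3 -c "
from rig import *
print(hand_in())"
```

```text
the job is handed in; nothing more can be done
None
```

Handed in, with no verdict shown: the reject is in the scrap tray and released, and a good cap is snapped onto the stub, still held and pressed on the washer with about 25 N; the other good cap has not moved.

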